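Set up the telescopic work light

ROBOT

A 7-joint arm with a two-finger parallel gripper is mounted at the origin on a cart in front of the work surface, level with it; the furniture and walls round the work are solid. World frame = base frame: x ahead of the robot, y to its left, z up, the work surface at z = 0. Lengths are in mm, angles in rad, forces in N, time in s.
With the tool pointing down it reaches from about 425 to 950 mm from the base axis. Payload 4.7 kg.
Tool frame: the origin (TCP) lies midway between the tips of the shut fingers; the grasp point (between the pads) lies 19 mm behind it; z points along the fingers, y is the line along which they close (so a half turn about z gives the same grasp; the last joint's range is limited). The gripper opens to 87 mm and grips with 3 to 60 N. Pads are 19 mm wide; open, the fingers measure 117 mm over their backs; the gripper's body (75 mm by 190 mm) begins 51 mm behind the grasp point.
Start: joints at [1.287, 0.469, -0.049, 1.532, 0.024, 1.141, -0.082], TCP at [170.184, -653.216, 184.273] pointing down, gripper open.
Joint ranges: [-2.59, 2.59], [-0.33, 1.99], [-1.39, 1.29], [0.1, 2.45], [-1.04, 4.18], [0.21, 1.99], [-2.66, 2.66]. Speed limits (rad/s): [2.57, 2.57, 3.14, 3.14, 3.14, 3.14, 3.14].

INTERFACE

Orientations are given as [roll, pitch, yaw] about the fixed x, y, z axes, in that order (R = Rz(yaw) Ry(pitch) Rx(roll)).
In Python, from plant import get_state, read_camera, sign_off gives the robot as it stands. The module is installed in compiled form; this text tells all that it offers.
- The arm moves only by the tool servo_tool, never from a script. Its argument "steps" is a list of rows, each an object with "claw": the finger opening in mm, from 0 to 87; "linear": the shift along the tool's x, y, z in mm, a list of three; "yaw": the turn about the tool's z in degrees. In form: [{"claw": claw, "linear": [dx, dy, dz], "yaw": yaw}, ...]. A call has 1 to 12 rows; each row shifts and turns the commanded pose from where the row before left it, along the tool's axes as they then stand; what a row does not reach is not made up. A row lasts 1/12 s, in which the tool goes at most 41.7 mm and 7.16 degrees, less where a joint would pass 70% of its speed; a pose out of reach is approached as far as the arm can. A call with a gripper value outside its range is refused whole. The fingers move at their own pace and stop on an object; the grip force is fixed at half the most. Time passes only in rows, so rows that do not move let the fingers close. It gives the time, the measured TCP pose, the force, the opening and the grip force at its end, in the units of the state.
- get_state(): the state, without advancing time (a new reading comes with each control period).
- read_camera(name): name is "side" or "top" or "wrist"; returns a dict with "img" (400x640x3 uint8, red, green, blue), "K" (3x3 intrinsics, pixels), "k1" (the pictures are not rectified: a ray, as slopes to the right and down, at radius r is drawn at 1 + k1 r^2 times it, then the intrinsics apply), "view" (4x4, takes a point from world to camera coordinates). Camera axes: x right, y down, z forward; pixel columns grow to the right and rows downward; lengths in mm; the calibration is good to about 2 mm. A picture is of the moment at which its call begins. There is no depth.
- sign_off(): hands the job in; it is judged then, once.
The state is a dict: "clock": time; "joints": joint angles; "dq": joint speeds; "effort": joint torques, N m; "eef_pos": TCP position; "ee_rot": TCP orientation; "force": force on the tool from outside, world axes, zero at the start; "ft_torque": the same for the moment, N m; "width": opening from 0.0 (shut) to 1.0 (fully open); "gripper_force": force on a finger pad.
Only numpy, scipy, OpenCV 4.12 (cv2) and the standard library are available. Lean on these libraries where they do the work, as an engineer would, in place of code of your own. Each camera call takes 0.05 s, during which the arm holds its last target. There are 200 camera calls.

TASK

Set up the sloping work light: first swing its folding foot all the way out until it snaps into its end detent, then pull the light's inner tube out along its slope until the sprung button pops through the next hole of the outer tube, and let go. Leave the spray can, the small tin and the tape measure close beside it where they stand.

Things in the scene. Friction and masses are not known exactly. Their poses are not given: they have to be found in the camera images.
- light_grip (a point): Centre of the orange grip at the top of the light: a flat bar 16 mm thick (its x), 96 mm wide (y, level), 46 mm tall (z). z points up along the tube, which leans 0.55 rad (32 degrees) from vertical toward the robot; x is square to the flat faces, away from the robot and up. The black light bar (28 x 104 x 34 mm) begins 23 mm below this point along z. Take it across the 16 mm, along its slope.
- mast (a joint): How far the aluminium inner tube is drawn out of the fixed yellow outer tube (34 mm square), in m, along z of light_grip. The outer tube has holes in its side (the foot's side) where the button comes through at 0, 0.05 and 0.10. It starts between the first two, so the next hole is at 0.05. Drawing it takes about 6 to 10 N; it stays where left. Once the button is through, it is locked both ways.
- button (a joint): Sprung brass button (10 mm across) in the inner tube, in m: 0 when it has popped out through a hole (then 6 mm proud of the outer tube), about 0.009 while the wall between holes holds it in. Pushing down hard on the grip (over about 5 N) slides the tube back, where the button would lock in the first hole and have to be pressed in to free it.
- foot_peg (a point): On the axis of the upright round red peg at the end of the folding foot, 20 mm below its top. The peg is 18 mm across and stands 50 mm above the foot's yellow arm, whose top is 25 mm above the bench (peg top 75 mm). x points outward along the arm from the hinge.
- foot_hinge (a point): Vertical hinge axis of the folding foot, at bench level, on the left side of the base; the peg's axis is 100 mm from it. x points away from the robot along the base (the way the foot points at 0 rad), y to the base's left.
- foot (a joint): Angle of the folding foot in rad, growing as it swings out (anticlockwise from above): 0 points along x of foot_hinge, 2.3 is the end stop, fully out. A spring plunger resists from about 1.76 and is passed at 2.05 rad (some 1 to 4 N at the peg); then it snaps the foot to the end stop and holds it. Elsewhere the foot stays where left.
- spray_can: Bystander: white spray can with a black cap, beside the light's base (right), 67 mm across and 224 mm tall; origin at the centre of its underside.
- grease_tin: Bystander: small red and white grease tin, to the right in front of the base, 49 mm across and 54 mm tall; origin at the centre of its underside.
- tape_measure: Bystander: yellow tape measure, in front of the base on the side of the robot, 36 x 76 x 58 mm; origin at the centre of its underside.

How it is judged:
By the outcome, as a careful person would: the job done as asked, in the order asked, and still so for the second after the job is handed in, with the robot touching nothing.
It also fails if it takes over 48 s, if anything falls off the work surface, if the arm or the gripper's body presses on something with over 40 N, if the wrist force passes 120 N, or if a joint passes its speed limit or range.

## Working session

There is one attempt and no reset: what is moved stays moved. The work goes in short steps, Python scripts to look and compute and a tool call to move; the robot and the scene stay as the last step left them, time stands still between calls to the robot, and variables do not carry over. Pictures are saved under pics/ and viewed, at most 10 in all, crops included, and the job is handed in when it is done.

Besides the shell and the picture viewer there is one more tool, called after ">>>" as name(argument=value, ...), one argument or row to a line, values as JSON. servo_tool: Moves the arm, as the interface text tells. Its arguments: {"type":"object","properties":{"steps":{"type":"array","items":{"type":"object","properties":{"claw":{"type":"number"},"linear":{"type":"array","items":{"type":"number"}},"yaw":{"type":"number"}}}}},"required":["steps"]}

```bash
mkdir -p pics
cat > h.py <<'E'
import numpy as np, cv2
from plant import get_state, read_camera, sign_off
def snap(n,f=None):
    c=read_camera(n)
    if f: cv2.imwrite('pics/'+f,c['img'][:,:,::-1])
    return c
def ray(c,u,v):
    K=c['K'];d=np.array([(u-K[0,2])/K[0,0],(v-K[1,2])/K[1,1]]);s=d.copy()
    for _ in range(20): s=d/(1+c['k1']*(s@s))
    V=np.array(c['view']);R=V[:3,:3]
    return -R.T@V[:3,3], R.T@np.array([s[0],s[1],1])
def onz(c,u,v,z):
    o,d=ray(c,u,v);return o+d*(z-o[2])/d[2]
def tri(*rs):
    A=0;b=0
    for o,d in rs:
        d=d/np.linalg.norm(d);P=np.eye(3)-np.outer(d,d);A=A+P;b=b+P@o
    return np.linalg.solve(A,b)
def proj(c,p):
    V=np.array(c['view']);q=V[:3,:3]@np.array(p,float)+V[:3,3];s=q[:2]/q[2]
    s=s*(1+c['k1']*(s@s));K=c['K'];return K[0,0]*s[0]+K[0,2],K[1,1]*s[1]+K[1,2]
E
python3 - <<'E'
from h import *
print(get_state())
for n in ['side','top']:
    c=snap(n,n+'0.png');print(n,np.round(ray(c,320,200),3),c['k1'])
E
```

```text
{'clock': 0.0, 'joints': array([ 1.28706022,  0.46945679, -0.04859675,  1.53373255,  0.02409726,
        1.14099787, -0.08227489]), 'dq': array([-0.00171761,  0.00044746, -0.0010619 , -0.00114134, -0.00016068,
        0.00253466, -0.00020088]), 'effort': array([ 1.78835660e-05, -5.07979596e+01, -8.07537837e-02, -2.36157578e+01,
       -6.12880639e-02,  3.79762833e-02,  1.76516796e-04]), 'eef_pos': array([ 169.99016744, -652.522181  ,  183.17282415]), 'ee_rot': array([-3.13958496e+00,  7.18958142e-05,  2.54894231e-01]), 'force': array([-0.38048231,  0.23522556, -0.0829006 ]), 'ft_torque': array([ 0.02174486, -0.06913421, -0.03992548]), 'gripper_force': 0.0, 'width': 1.0052662761806057}
side [[ 1.28778e+02  7.45775e+02  4.95825e+02]
 [ 4.71000e-01 -8.12000e-01 -3.44000e-01]] -0.06549410541683291
top [[ 3.834290e+02 -4.700900e+01  1.334226e+03]
 [ 1.830000e-01 -1.800000e-02 -9.830000e-01]] -0.07332577233784678
```

View pics/side0.png

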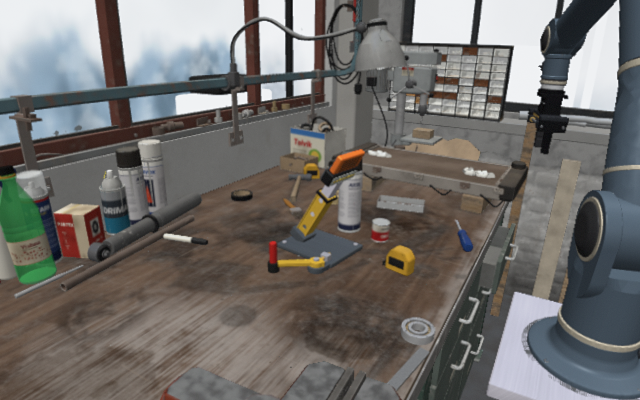

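View pics/top0.png

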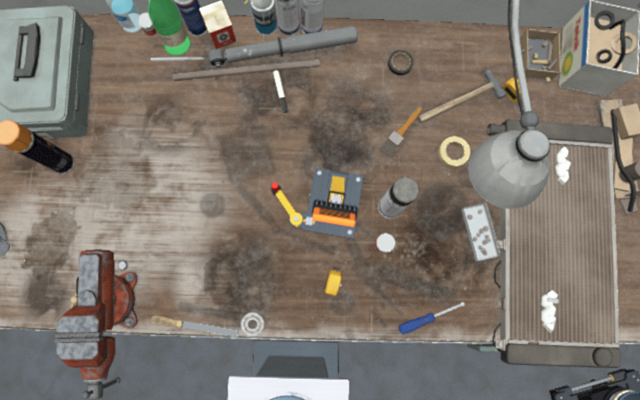

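Side view: light at about (325,215), red peg at (272,255), orange grip at (348,163). Top view: red peg at (276,186), hinge at about (297,220), orange grip at (334,215), tape at (333,283), tin at (386,242), can at about (400,195).

Run:
```python
from h import *
for n,roi in [('top',(250,160,440,310)),('side',(230,130,430,290))]:
    c=snap(n);im=c['img'];hsv=cv2.cvtColor(im,cv2.COLOR_RGB2HSV)
    x0,y0,x1,y1=roi
    cv2.imwrite(f'pics/{n}1.png',cv2.resize(im[y0:y1,x0:x1,::-1],None,fx=4,fy=4,interpolation=cv2.INTER_CUBIC)[:600,:800])
    for nm,lo,hi in [('red',(0,150,60),(5,255,255)),('orange',(7,180,120),(16,255,255)),('yellow',(19,150,120),(30,255,255))]:
        m=cv2.inRange(hsv,lo,hi);k=np.zeros_like(m);k[y0:y1,x0:x1]=m[y0:y1,x0:x1]
        for t in cv2.findContours(k,0,2)[0]:
            if cv2.contourArea(t)>15:
                r=cv2.minAreaRect(t);print(n,nm,cv2.contourArea(t),np.round(r[0],1),np.round(cv2.boxPoints(r)).astype(int).tolist())
    if n=='top':
        for nm,u,v,z in [('peg',276,186,75),('hinge',297,220,25),('base1',318,169,8),('base2',363,172,8),('base3',355,237,8),('base4',305,233,8),('can',404,187,224),('tin',386,242,54),('tape',333,283,58)]:
            print(nm,np.round(onz(c,u,v,z)))
```

```text
top red 36.0 [274.7 186.2] [[270, 185], [275, 181], [280, 188], [274, 191]]
top orange 91.5 [334.  213.8] [[313, 214], [314, 207], [355, 214], [354, 221]]
top yellow 272.0 [333.  282.4] [[323, 292], [330, 269], [343, 273], [336, 296]]
top yellow 263.5 [287.4 208.2] [[271, 197], [280, 189], [304, 220], [295, 227]]
top yellow 153.5 [337.  184.5] [[331, 177], [343, 177], [343, 192], [331, 192]]
peg [652.  47.  75.]
hinge [570. -10.  25.]
base1 [719. -64.   8.]
base2 [ 713. -191.    8.]
base3 [ 530. -170.    8.]
base4 [537. -33.   8.]
can [ 626. -264.  224.]
tin [ 513. -248.   54.]
tape [ 402. -109.   58.]
side red 139.5 [272.5 252. ] [[269, 241], [276, 241], [276, 263], [269, 263]]
side red 63.5 [379.1 236. ] [[370, 239], [372, 231], [388, 233], [387, 241]]
side orange 180.5 [345.2 158.3] [[326, 164], [358, 143], [364, 152], [332, 173]]
side yellow 264.5 [300.  262.5] [[277, 258], [323, 258], [323, 267], [277, 267]]
side yellow 575.0 [399.7 258.7] [[382, 266], [392, 241], [417, 251], [407, 276]]
side yellow 393.0 [311. 215.] [[295, 229], [316, 195], [327, 201], [306, 235]]
side yellow 81.5 [310.9 170.4] [[303, 164], [317, 162], [319, 177], [305, 179]]
side yellow 17.0 [314.5 153. ] [[311, 151], [318, 151], [318, 155], [311, 155]]
```

View pics/top1.png

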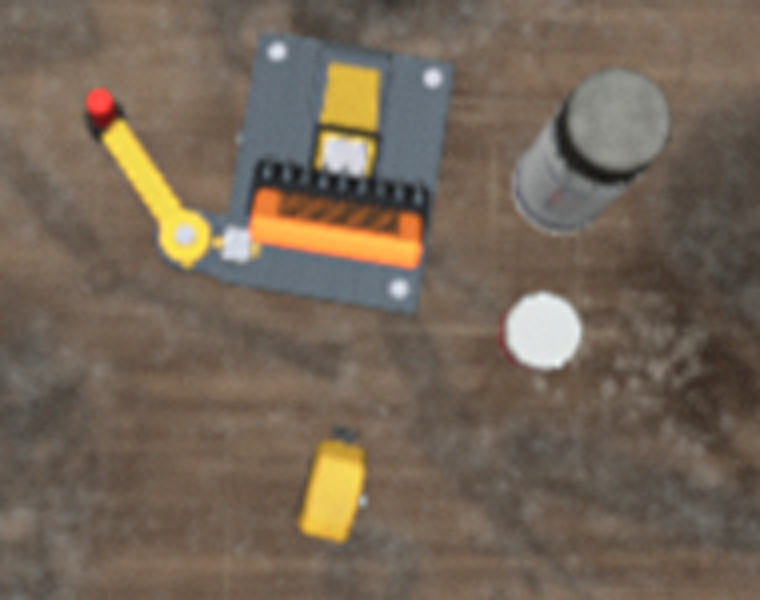

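View pics/side1.png

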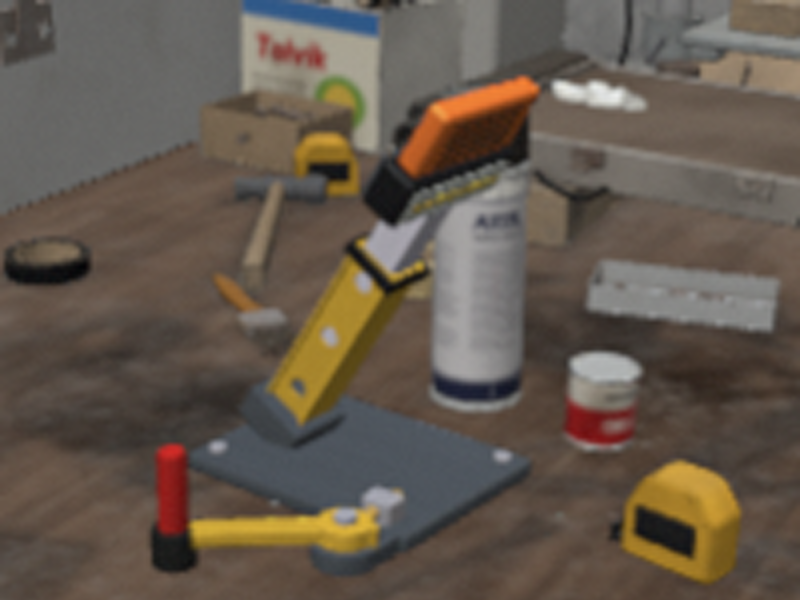

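The top crop shows the peg at full-frame (275,186), the hinge at (296,219), and the base turned about -0.155 rad. The side crop shows the button between holes and the foot about 0.8 rad out.

Run:
```python
from h import *
t=snap('top');s=snap('side')
print('peg top axis',tri(ray(t,275,185.7),ray(s,272.8,242)), onz(t,275,185.7,75))
print('hinge',onz(t,296.2,218.7,27))
T=lambda x,y:ray(t,250+x/4,160+y/4)
S=lambda x,y:ray(s,230+x/4,130+y/4)
print('grip R top-far',tri(T(422,240),S(540,92)))
print('grip L top-far',tri(T(252,208),S(440,108)))
print('grip L top-near',tri(T(250,232),S(432,103)))
```

```text
peg top axis [653.94303877  50.12340083  74.98438089] [653.163789    49.66727196  75.        ]
hinge [573.35866151  -7.73815703  27.        ]
grip R top-far [ 534.12293468 -149.64633684  260.13391938]
grip L top-far [549.68317321 -53.97818957 268.09250569]
grip L top-near [543.26803221 -49.67148067 271.26918325]
```

>>> servo_tool(
  steps=[
    {"claw": 87, "linear": [0, 0, -40], "yaw": 0},
    {"claw": 87, "linear": [0, 0, -40], "yaw": 0},
    {"claw": 87, "linear": [0, 0, -40], "yaw": 0},
    {"claw": 87, "linear": [0, 0, -40], "yaw": 0},
    {"claw": 87, "linear": [0, 0, -30], "yaw": 0},
    {"claw": 87, "linear": [0, 0, 0], "yaw": 0},
  ],
)

```text
clock: 0.8
eef_pos: [171.0, -655.8, 382.8]
ee_rot: [3.128, -0.001, 0.255]
force: [0.3, 0.3, -0.1]
width: 0.997
gripper_force: 0.0
```

>>> servo_tool(
  steps=[
    {"claw": 87, "linear": [29.3, -25.5, 0], "yaw": 0},
    {"claw": 87, "linear": [29.3, -25.5, 0], "yaw": 0},
    {"claw": 87, "linear": [29.3, -25.5, 0], "yaw": 0},
    {"claw": 87, "linear": [29.3, -25.5, 0], "yaw": 0},
    {"claw": 87, "linear": [29.3, -25.5, 0], "yaw": 0},
    {"claw": 87, "linear": [29.3, -25.5, 0], "yaw": 0},
    {"claw": 87, "linear": [29.3, -25.5, 0], "yaw": 0},
    {"claw": 87, "linear": [29.3, -25.5, 0], "yaw": 0},
    {"claw": 87, "linear": [29.3, -25.5, 0], "yaw": 0},
    {"claw": 87, "linear": [29.3, -25.5, 0], "yaw": 0},
    {"claw": 87, "linear": [29.3, -25.5, 0], "yaw": 0},
    {"claw": 87, "linear": [29.3, -25.5, 0], "yaw": 0},
  ],
)

```text
clock: 1.8
eef_pos: [433.8, -266.7, 374.2]
ee_rot: [3.141, -0.0, 0.255]
force: [1.2, -0.2, 0.5]
width: 1.002
gripper_force: 0.0
```

>>> servo_tool(
  steps=[
    {"claw": 87, "linear": [29.3, -25.5, 0], "yaw": 0},
    {"claw": 87, "linear": [29.3, -25.5, 0], "yaw": 0},
    {"claw": 87, "linear": [29.3, -25.5, 0], "yaw": 0},
    {"claw": 87, "linear": [29.3, -25.5, 0], "yaw": 0},
    {"claw": 87, "linear": [29.3, -25.5, 0], "yaw": 0},
    {"claw": 87, "linear": [29.3, -25.5, 0], "yaw": 0},
    {"claw": 87, "linear": [29.3, -25.5, 0], "yaw": 0},
    {"claw": 87, "linear": [29.3, -25.5, 0], "yaw": 0},
    {"claw": 87, "linear": [29.3, -25.5, 0], "yaw": 0},
    {"claw": 87, "linear": [29.3, -25.5, 0], "yaw": 0},
    {"claw": 87, "linear": [0, 0, 0], "yaw": 0},
  ],
)

```text
clock: 2.72
eef_pos: [653.8, 61.5, 371.9]
ee_rot: [-3.135, 0.0, 0.266]
force: [-0.0, 0.7, -0.5]
width: 1.003
gripper_force: 0.0
```

>>> servo_tool(
  steps=[
    {"claw": 70, "linear": [0, 0, 0], "yaw": -7},
    {"claw": 70, "linear": [0, 0, 0], "yaw": -7},
    {"claw": 60, "linear": [0, 0, 0], "yaw": -7},
    {"claw": 50, "linear": [0, 0, 0], "yaw": 0},
    {"claw": 50, "linear": [0, 0, 0], "yaw": 0},
  ],
)

```text
clock: 3.13
eef_pos: [652.4, 51.8, 373.9]
ee_rot: [-3.141, 0.0, 0.618]
force: [-0.4, 0.0, -0.2]
width: 0.706
gripper_force: 0.0
```

Run:
```python
from h import *
c=snap('wrist','w1.png');st=get_state();print(st['joints'],st['eef_pos'],st['ee_rot'])
print([np.round(proj(c,p)) for p in [(653.5,50,75),(573.4,-8,27)]])
```

```text
[ 0.25722564  0.40670189 -0.61087811  1.2670658   0.22914431  1.53662759
 -1.2750138 ] [652.41330703  51.80890669 374.00765411] [3.14159127e+00 3.75862120e-04 6.18124272e-01]
[array([318., 168.]), array([318., 213.])]
```

View pics/w1.png

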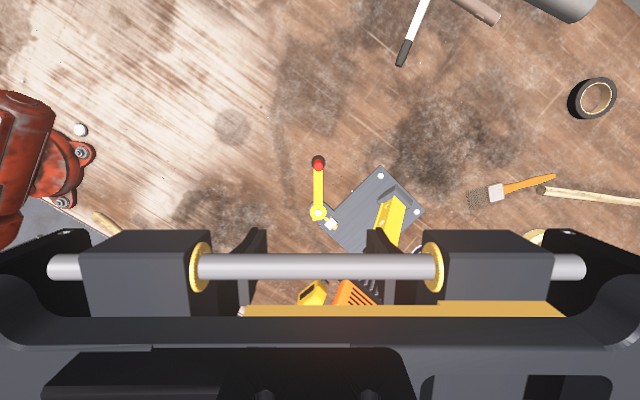

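The wrist view shows the peg at (318,165) and the hinge at (317,213). Both sit where predicted to within a few pixels, and the peg is between the fingers. I'm descending.

>>> servo_tool(
  steps=[
    {"claw": 42, "linear": [1, 0, 40], "yaw": 0},
    {"claw": 42, "linear": [1, 0, 40], "yaw": 0},
    {"claw": 42, "linear": [0, 0, 40], "yaw": 0},
    {"claw": 42, "linear": [0, 0, 40], "yaw": 0},
    {"claw": 42, "linear": [0, 0, 40], "yaw": 0},
    {"claw": 42, "linear": [0, 0, 40], "yaw": 0},
    {"claw": 42, "linear": [0, 0, 30], "yaw": 0},
    {"claw": 42, "linear": [0, 0, 0], "yaw": 0},
  ],
)

```text
clock: 3.85
eef_pos: [648.9, 51.4, 97.0]
ee_rot: [-3.136, 0.012, 0.619]
force: [-1.2, -1.0, -0.3]
width: 0.485
gripper_force: 0.0
```

Run:
```python
from h import *
c=snap('wrist');s=snap('side')
a=c['img'][60:360,120:520,::-1];b=cv2.resize(s['img'][190:290,210:343,::-1],(400,300))
cv2.imwrite('pics/m1.png',np.hstack([a,b]))
```

```text
(no output)
```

View pics/m1.png

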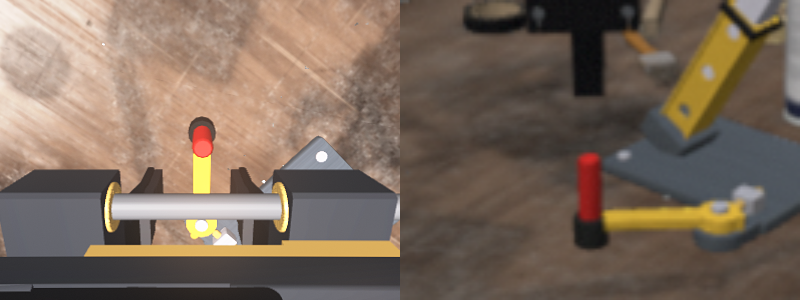

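The fingers straddle the peg laterally: finger edges at 155 and 240, peg at 202 in the crop. I'm going down the rest of the way.

>>> servo_tool(
  steps=[
    {"claw": 42, "linear": [0, 0, 20], "yaw": 0},
    {"claw": 42, "linear": [0, 0, 20], "yaw": 0},
    {"claw": 36, "linear": [0, 0, 22], "yaw": 0},
    {"claw": 36, "linear": [0, 0, 0], "yaw": 0},
    {"claw": 36, "linear": [0, 0, 0], "yaw": 0},
  ],
)

```text
clock: 4.37
eef_pos: [655.5, 53.5, 44.3]
ee_rot: [3.14, -0.002, 0.62]
force: [0.0, -0.7, 1.1]
width: 0.424
gripper_force: 0.0
```

Run:
```python
from h import *
st=get_state();print(st['joints'],st['eef_pos'],st['ee_rot'],st['width'])
```

```text
[ 0.22176728  0.64014667 -0.5338369   1.68206591  0.39090258  0.92484206
 -1.41360544] [655.5214706   53.52044726  44.31014445] [ 3.14030658e+00 -2.17991496e-03  6.20465140e-01] 0.4239720200020614
```

>>> servo_tool(
  steps=[
    {"claw": 36, "linear": [-0.5, -10.5, 0], "yaw": -6},
    {"claw": 36, "linear": [-0.5, -10.5, 0], "yaw": -6},
    {"claw": 36, "linear": [-0.5, -10.5, 0], "yaw": -6},
    {"claw": 36, "linear": [-0.5, -10.5, 0], "yaw": -6},
    {"claw": 36, "linear": [-0.5, -10.5, 0], "yaw": -6},
    {"claw": 36, "linear": [0, 0, 0], "yaw": 0},
    {"claw": 36, "linear": [0, 0, 0], "yaw": 0},
  ],
)

```text
clock: 4.95
eef_pos: [616.2, 86.9, 45.0]
ee_rot: [3.137, -0.002, 1.142]
force: [1.1, -0.0, -0.6]
width: 0.411
gripper_force: 0.0
```

```bash
cat > s.py <<'E'
from h import *
st=get_state();p=st['eef_pos'];d=p[:2]-[573.4,-8];print('R',np.hypot(*d),'ang',np.arctan2(d[1],d[0]),st['ee_rot'],p,'j',st['joints'].round(2),st['force'])
c=snap('side');hsv=cv2.cvtColor(c['img'],cv2.COLOR_RGB2HSV);m=cv2.inRange(hsv,(0,150,60),(5,255,255));m[:, :200]=0;m[:,360:]=0;m[:200]=0;m[300:]=0
y,x=np.nonzero(m)
if len(x):
    print('red',x.mean(),y.min(),y.max(),len(x)); q=onz(c,x.mean(),y.max(),25);print(q, np.arctan2(q[1]+8,q[0]-573.4)+.155)
E
python3 s.py
```

```text
R 104.11535249564417 ang 1.1475086598385318 [ 3.13749798e+00 -2.37341096e-03  1.14216213e+00] [616.16644055  86.92648834  45.01291854] j [ 0.27  0.63 -0.67  1.77  0.48  0.91 -1.04] [ 1.13539558 -0.03324374 -0.63962388]
red 272.755905511811 246 263 127
[651.40422346  57.24206129  25.        ] 0.851540321810383
```

Run:
```python
from h import *
c=snap('wrist');s=snap('side')
a=c['img'][60:360,120:520,::-1];b=cv2.resize(s['img'][190:290,210:343,::-1],(400,300))
cv2.imwrite('pics/m2.png',np.hstack([a,b]))
```

```text
(no output)
```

View pics/m2.png

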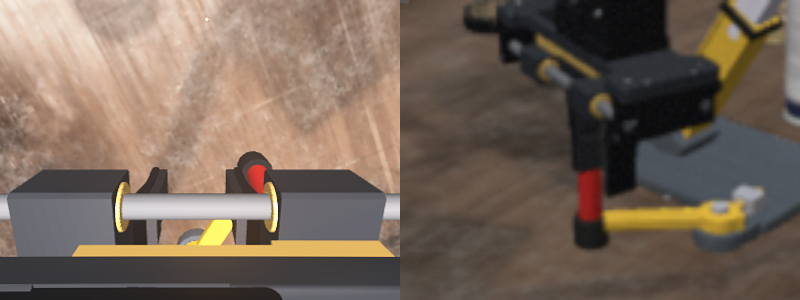

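The wrist crop shows the peg at (255,175), outside the trailing finger, so the fingers missed it. I'm measuring to see why.

Run:
```python
from h import *
c=snap('wrist');s=snap('side');t=snap('top');st=get_state();p=st['eef_pos']
print('tcp',p,'wrist',proj(c,p),'side',proj(s,p),'top',proj(t,p))
y=st['ee_rot'][2];ty=np.array([np.sin(y),-np.cos(y),0])
for k in (-1,1): print('tip',k,proj(c,p+k*18*ty),proj(s,p+k*18*ty))
print('wristcam',ray(c,320,200))
print('pegbase by wrist z=10,25',onz(c,374,219,25),'side',onz(s,272.8,263,25))
for z in (27,75):
  q=(653.5,50,z);print('oldpeg',z,proj(c,q),proj(s,q))
hsv=cv2.cvtColor(c['img'],cv2.COLOR_RGB2HSV);m=cv2.inRange(hsv,(0,150,60),(5,255,255));m[:150]=0;m[260:]=0;m[:,:300]=0;m[:,420:]=0
yy,xx=np.nonzero(m);print(xx.min(),xx.max(),yy.min(),yy.max())
```

```text
tcp [614.80153588  86.08149119  42.46600735] wrist (np.float64(314.5364686216653), np.float64(224.38218678639072)) side (np.float64(278.19505964702), np.float64(265.6354362479751)) top (np.float64(261.811985207179), np.float64(201.78694037148193))
tip -1 (np.float64(290.8741701567436), np.float64(224.4476597393883)) (np.float64(282.33881218302554), np.float64(269.03316909888343))
tip 1 (np.float64(338.1896477393544), np.float64(224.31966656124203)) (np.float64(274.1727311603824), np.float64(262.3352692433667))
wristcam (array([645.20204819, 150.88581998, 243.96995172]), array([-0.08982914, -0.23571817, -0.96777671]))
pegbase by wrist z=10,25 [658.58911945  64.31798448  25.        ] side [651.31843813  57.1876793   25.        ]
oldpeg 27 (np.float64(375.13141920205726), np.float64(237.10482880774686)) (np.float64(273.86489042055376), np.float64(260.73546336279105))
oldpeg 75 (np.float64(390.0717550333644), np.float64(264.5784078381747)) (np.float64(273.3668622754599), np.float64(242.099936275295))
368 386 224 252
```

The side view puts the fingertips at about v=247 and 253, while the reported TCP projects to about 262–269. They appear higher than reported and may have passed over the peg. I'll check the pixel columns.

Run:
```python
from h import *
s=snap('side');st=get_state();print(st['eef_pos'],st['ee_rot'],st['width'])
for x in (270,273,276,279,282,285): print(x,[tuple(map(int,s['img'][v,x])) for v in range(232,272,3)])
p=st['eef_pos']
for z in (40,60,80): print(z,proj(s,[p[0],p[1],z]),proj(s,[653.5,50,z]))
```

```text
[614.63673194  86.21517298  42.37240797] [3.14110903e+00 5.14707206e-06 1.14372291e+00] 0.4127497101008024
270 [(23, 24, 24), (22, 22, 23), (29, 27, 30), (24, 24, 26), (26, 27, 28), (38, 28, 28), (146, 30, 27), (145, 31, 29), (148, 35, 31), (146, 34, 30), (121, 30, 26), (29, 31, 28), (29, 30, 27), (26, 27, 27)]
273 [(21, 20, 22), (27, 26, 28), (28, 27, 30), (24, 22, 26), (27, 27, 29), (72, 25, 25), (136, 30, 28), (135, 28, 26), (134, 29, 27), (132, 27, 26), (131, 28, 26), (28, 30, 29), (28, 27, 26), (25, 26, 27)]
276 [(25, 23, 22), (27, 28, 28), (22, 24, 24), (23, 24, 25), (24, 24, 26), (88, 44, 39), (96, 33, 31), (95, 34, 30), (95, 35, 30), (94, 29, 27), (79, 38, 28), (22, 23, 21), (20, 21, 21), (19, 19, 18)]
279 [(18, 18, 16), (19, 19, 22), (18, 17, 19), (20, 19, 20), (19, 19, 20), (20, 21, 21), (19, 17, 18), (22, 22, 22), (69, 59, 53), (103, 86, 67), (211, 172, 59), (154, 124, 39), (69, 57, 49), (78, 65, 55)]
282 [(17, 19, 19), (25, 25, 28), (19, 19, 21), (15, 17, 16), (8, 7, 9), (8, 11, 9), (13, 13, 14), (7, 9, 15), (87, 73, 63), (125, 102, 65), (210, 172, 58), (154, 123, 40), (92, 74, 63), (100, 83, 71)]
285 [(46, 49, 51), (15, 14, 17), (12, 13, 14), (8, 12, 11), (12, 12, 10), (8, 10, 13), (10, 10, 10), (13, 13, 15), (90, 73, 62), (121, 99, 61), (209, 171, 59), (154, 124, 42), (92, 76, 64), (102, 87, 76)]
40 (np.float64(278.24324666154723), np.float64(266.6674714379078)) (np.float64(273.7305177531108), np.float64(255.7568131437249))
60 (np.float64(278.05843400940404), np.float64(258.6015800755309)) (np.float64(273.52303954973553), np.float64(247.99839165866496))
80 (np.float64(277.8729101752423), np.float64(250.4012233001766)) (np.float64(273.3146997026112), np.float64(240.11846925006057))
```

Fingertips end at v≈247 and 255, which puts them near z≈79, just above the 75 mm peg top. The wrist ray to the peg fits the same picture: the tool is about 36 mm higher than reported. I'm going back over the peg and lower.

>>> servo_tool(
  steps=[
    {"claw": 42, "linear": [0, 0, -20], "yaw": 0},
    {"claw": 42, "linear": [-0.5, 10.5, 0], "yaw": 6},
    {"claw": 42, "linear": [-0.5, 10.5, 0], "yaw": 6},
    {"claw": 42, "linear": [-0.5, 10.5, 0], "yaw": 6},
    {"claw": 42, "linear": [-0.5, 10.5, 0], "yaw": 6},
    {"claw": 42, "linear": [-0.5, 10.5, 0], "yaw": 6},
    {"claw": 42, "linear": [0, 0, 0], "yaw": 0},
    {"claw": 42, "linear": [0, 0, 0], "yaw": 0},
  ],
)

```text
clock: 5.97
eef_pos: [654.5, 53.4, 62.0]
ee_rot: [3.142, 0.001, 0.623]
force: [0.0, -0.7, 0.1]
width: 0.483
gripper_force: 0.0
```

Run:
```python
from h import *
c=snap('wrist');s=snap('side');t=snap('top');st=get_state();p=st['eef_pos'];print(p,st['ee_rot'])
print('pred tcp+36',proj(s,p+[0,0,36]),proj(c,p+[0,0,36]),proj(c,[653.5,50,75]),proj(c,[653.5,50,39]))
for n,i in(('w',c['img']),('s',s['img'])):
    hsv=cv2.cvtColor(i,cv2.COLOR_RGB2HSV);m=cv2.inRange(hsv,(0,150,60),(5,255,255))
    if n=='w': m[:100]=0;m[300:]=0;m[:,:200]=0;m[:,450:]=0
    else: m[:,:250]=0;m[:,300:]=0;m[:230]=0;m[280:]=0
    yy,xx=np.nonzero(m);print(n,xx.min(),xx.max(),yy.min(),yy.max())
a=c['img'][60:360,120:520,::-1];b=cv2.resize(s['img'][190:290,210:343,::-1],(400,300))
cv2.imwrite('pics/m3.png',np.hstack([a,b]))
```

```text
[653.86002798  54.73006144  62.14925932] [-3.14074084e+00  1.58884705e-04  6.24089166e-01]
pred tcp+36 (np.float64(271.7432364510618), np.float64(233.56173584642946)) (np.float64(314.3376684682473), np.float64(243.39032972694224)) (np.float64(319.6334590428819), np.float64(234.31066420909264)) (np.float64(319.12446564945583), np.float64(218.3823327917204))
w 309 332 201 239
s 269 276 241 263
```

View pics/m3.png

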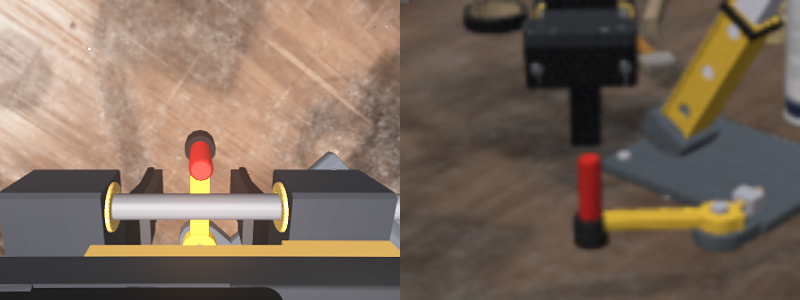

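The wrist crop shows the peg at (201,160), centred between the fingers. The side crop shows the tips at v≈238, about 10 mm above the peg top at v≈241. I'm going 46 mm lower in small steps.

>>> servo_tool(
  steps=[
    {"claw": 42, "linear": [0, 3, 12], "yaw": 0},
    {"claw": 42, "linear": [0, 0, 12], "yaw": 0},
    {"claw": 42, "linear": [0, 0, 12], "yaw": 0},
    {"claw": 42, "linear": [0, 0, 10], "yaw": 0},
    {"claw": 34, "linear": [0, 0, 0], "yaw": 0},
    {"claw": 34, "linear": [0, 0, 0], "yaw": 0},
  ],
)

```text
clock: 6.62
eef_pos: [655.4, 51.3, 14.9]
ee_rot: [-3.14, 0.002, 0.622]
force: [0.5, 0.0, 0.4]
width: 0.42
gripper_force: 0.0
```

Run:
```python
from h import *
s=snap('side');st=get_state();p=st['eef_pos'];print(p,st['ee_rot'],st['width'],st['force'])
print(proj(s,p))
for x in (266,269,272,275,278): print(x,[tuple(map(int,s['img'][v,x])) for v in range(236,268,2)])
```

```text
[656.11814577  51.47367502  15.79336273] [-3.14111244e+00  3.96095655e-04  6.21658380e-01] 0.40661174649793186 [ 0.3927968   0.22721323 -0.30996548]
(np.float64(272.69619240896463), np.float64(264.95448301561413))
266 [(17, 17, 18), (15, 17, 18), (43, 39, 37), (67, 58, 52), (69, 60, 53), (72, 64, 58), (72, 65, 61), (72, 65, 60), (89, 78, 69), (97, 82, 73), (108, 92, 81), (105, 89, 76), (102, 84, 70), (101, 83, 71), (103, 85, 72), (102, 84, 71)]
269 [(17, 17, 19), (15, 16, 17), (11, 12, 14), (14, 16, 16), (10, 13, 16), (15, 15, 17), (13, 15, 18), (10, 10, 13), (12, 15, 14), (14, 18, 19), (60, 29, 27), (120, 62, 54), (104, 46, 41), (72, 33, 33), (31, 31, 30), (24, 25, 25)]
272 [(14, 14, 14), (15, 17, 18), (14, 17, 19), (12, 15, 15), (8, 10, 10), (16, 15, 17), (12, 12, 13), (15, 14, 16), (16, 19, 19), (16, 18, 19), (70, 18, 18), (143, 31, 28), (141, 28, 27), (141, 30, 28), (48, 34, 33), (25, 27, 26)]
275 [(16, 13, 16), (18, 20, 20), (12, 12, 15), (15, 14, 15), (11, 13, 15), (15, 14, 18), (7, 6, 7), (15, 16, 15), (18, 17, 20), (11, 12, 14), (59, 14, 13), (108, 23, 22), (106, 19, 17), (99, 22, 20), (32, 33, 33), (23, 24, 23)]
278 [(15, 16, 16), (19, 18, 19), (60, 54, 51), (65, 65, 67), (65, 71, 75), (59, 61, 64), (91, 79, 70), (85, 72, 63), (83, 72, 64), (94, 83, 72), (98, 84, 72), (105, 89, 77), (164, 136, 60), (179, 147, 51), (143, 116, 40), (93, 76, 29)]
```

The near fingertip now covers the peg down to v≈255, roughly z 45, so the peg is straddled. I'm swinging.

>>> servo_tool(
  steps=[
    {"claw": 34, "linear": [-0.5, -10.5, 0], "yaw": -6},
    {"claw": 34, "linear": [-0.5, -10.5, 0], "yaw": -6},
    {"claw": 34, "linear": [-0.5, -10.5, 0], "yaw": -6},
    {"claw": 34, "linear": [-0.5, -10.5, 0], "yaw": -6},
    {"claw": 34, "linear": [-0.5, -10.5, 0], "yaw": -6},
    {"claw": 34, "linear": [0, 0, 0], "yaw": 0},
  ],
)

```text
clock: 7.17
eef_pos: [615.0, 86.0, 17.0]
ee_rot: [-3.141, -0.001, 1.149]
force: [-0.8, 0.0, -0.6]
width: 0.392
gripper_force: 0.0
```

```bash
python3 s.py
```

```text
R 102.85328626332574 ang 1.153906650819764 [-3.14115570e+00 -7.83555345e-04  1.14914962e+00] [615.04719663  86.04418913  16.96601065] j [ 0.26  0.66 -0.66  1.78  0.51  0.87 -1.06] [-8.29876690e-01  4.83054063e-04 -5.80941910e-01]
red 276.26277372262774 249 273 137
[617.63708336  90.02887656  25.        ] 1.3018902255680114
```

The foot moved to about 1.3 rad. Continuing.

>>> servo_tool(
  steps=[
    {"claw": 34, "linear": [-0.5, -10.5, 0], "yaw": -6},
    {"claw": 34, "linear": [-0.5, -10.5, 0], "yaw": -6},
    {"claw": 34, "linear": [-0.5, -10.5, 0], "yaw": -6},
    {"claw": 34, "linear": [-0.5, -10.5, 0], "yaw": -6},
    {"claw": 34, "linear": [-0.5, -10.5, 0], "yaw": -6},
    {"claw": 34, "linear": [-0.5, -10.5, 0], "yaw": -6},
    {"claw": 34, "linear": [-0.5, -10.5, 0], "yaw": -6},
    {"claw": 34, "linear": [-0.5, -10.5, 0], "yaw": -6},
    {"claw": 34, "linear": [-0.5, -10.5, 0], "yaw": -6},
    {"claw": 34, "linear": [0, 0, 0], "yaw": 0},
  ],
)

```text
clock: 8.05
eef_pos: [524.4, 79.4, 16.2]
ee_rot: [-3.14, 0.001, 2.086]
force: [-1.0, 0.2, -0.5]
width: 0.392
gripper_force: 0.0
```

```bash
python3 s.py
```

```text
R 100.1496707976509 ang 2.081672180102432 [-3.14025678e+00  5.38006037e-04  2.08555755e+00] [524.43267417  79.36222045  16.21940472] j [ 0.45  0.63 -0.91  1.99  0.67  0.85 -0.32] [-0.95414963  0.18977005 -0.47983811]
red 315.6666666666667 261 284 177
[520.13783657  83.20116857  25.        ] 2.2543736080788723
```

>>> servo_tool(
  steps=[
    {"claw": 34, "linear": [-0.3, -7, 0], "yaw": -4},
    {"claw": 34, "linear": [0, 0, 0], "yaw": 0},
    {"claw": 34, "linear": [0, 0, 0], "yaw": 0},
    {"claw": 50, "linear": [0, 4, -20], "yaw": 0},
    {"claw": 55, "linear": [0, 0, -40], "yaw": 0},
    {"claw": 60, "linear": [0, 0, -40], "yaw": 0},
    {"claw": 60, "linear": [0, 0, -40], "yaw": 0},
    {"claw": 60, "linear": [0, 0, -40], "yaw": 0},
    {"claw": 60, "linear": [0, 0, -40], "yaw": 0},
    {"claw": 60, "linear": [0, 0, -40], "yaw": 0},
    {"claw": 60, "linear": [0, 0, -40], "yaw": 0},
    {"claw": 60, "linear": [0, 0, -40], "yaw": 0},
  ],
)

```text
clock: 9.1
eef_pos: [522.7, 79.8, 358.9]
ee_rot: [3.14, 0.001, 2.154]
force: [1.8, 0.1, -0.4]
width: 0.692
gripper_force: 0.0
```

>>> servo_tool(
  steps=[
    {"claw": 65, "linear": [0, 0, -20], "yaw": 7},
    {"claw": 65, "linear": [0, 0, 0], "yaw": 7},
    {"claw": 65, "linear": [0, 0, 0], "yaw": 7},
    {"claw": 65, "linear": [0, 0, 0], "yaw": 7},
    {"claw": 65, "linear": [0, 0, 0], "yaw": 7},
    {"claw": 65, "linear": [0, 0, 0], "yaw": 7},
    {"claw": 65, "linear": [0, 0, 0], "yaw": 0},
    {"claw": 65, "linear": [0, 0, 0], "yaw": 0},
  ],
)

```text
clock: 9.77
eef_pos: [522.8, 79.8, 376.7]
ee_rot: [3.141, -0.0, 1.426]
force: [-0.8, -0.6, 0.7]
width: 0.749
gripper_force: 0.0
```

```bash
python3 s.py
python3 - <<'E'
from h import *
c=snap('wrist')
t=snap('side'); st=get_state();p=st['eef_pos']
g=np.array([543,-103,250]);print('predicted grip in wrist',proj(c,g),'tcp',proj(c,p),proj(t,p))
a=cv2.resize(c['img'][:,:,::-1],(400,250))
b=cv2.resize(t['img'][130:292,230:430,::-1],(400,324))
o=np.zeros((330,800,3),np.uint8);o[:250,:400]=a;o[:324,400:]=b
cv2.imwrite('pics/m4.png',o)
E
```

```text
R 101.32766674817879 ang 2.093686817941759 [ 3.14060485e+00 -2.77066580e-04  1.42597104e+00] [522.79833294  79.7881959  376.68789439] j [ 0.63  0.25 -1.05  1.54  0.21  1.48 -0.58] [-0.80139341 -0.61627665  0.65531933]
red 318.24719101123594 261 284 178
[515.50377635  80.31365641  25.        ] 2.3060807123478018
predicted grip in wrist (np.float64(349.9245844353735), np.float64(317.0731999274227)) tcp (np.float64(315.4039089270298), np.float64(224.59388022510913)) (np.float64(318.10107688251657), np.float64(115.86124862279452))
```

View pics/m4.png

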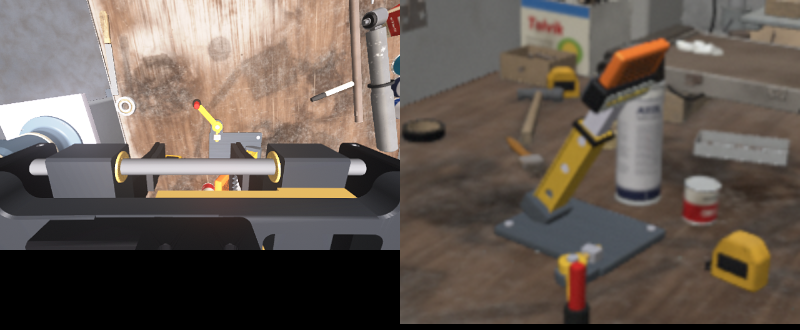

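The foot reads about 2.31 rad, fully out: the peg in the side crop at (578,270) now points toward the robot. The light is unchanged. Next I'll measure the fingertip height offset and the grip position.

Run:
```python
from h import *
s=snap('side');t=snap('top');st=get_state();p=st['eef_pos'];yw=st['ee_rot'][2];ty=np.array([np.sin(yw),-np.cos(yw),0])
h=st['width']*87/2+7
g=cv2.cvtColor(s['img'],cv2.COLOR_RGB2GRAY)
for k in(-1,1):
    q=p+k*h*ty;u,v=proj(s,q);print('tip',k,u,v,'+30:',proj(s,q+[0,0,30]))
    for du in(-3,0,3): print([int(x) for x in g[70:135:3,int(u)+du]])
hsv=cv2.cvtColor(s['img'],cv2.COLOR_RGB2HSV);m=cv2.inRange(hsv,(5,160,90),(17,255,255));m[:130]=0;m[185:]=0;m[:,:315]=0;m[:,375:]=0
n,l,st_,ce=cv2.connectedComponentsWithStats(m);i=1+np.argmax(st_[1:,4]);c=max(cv2.findContours((l==i).astype(np.uint8),0,1)[0],key=cv2.contourArea)
print(cv2.approxPolyDP(c,1.5,True).reshape(-1,2).tolist())
# predicted grip corners for a guess
def corners(G,yaw=-.15):
    X=np.array([np.cos(yaw),np.sin(yaw),0]);Y=np.array([-X[1],X[0],0]);Z=np.array([0,0,1.])
    a=-.523*X+.853*Z;n=.853*X+.523*Z
    return {(sx,sy,sz):G+8*sx*n+48*sy*Y+23*sz*a for sx in(-1,1) for sy in(-1,1) for sz in(-1,1)}
for k,q in corners(np.array([555,-103,247.])).items(): print(k,q.round(),np.round(proj(s,q),1),np.round(proj(t,q),1))
```

```text
tip -1 335.3985090056487 118.40726897242993 +30: (np.float64(335.9006878301451), np.float64(101.23493778526445))
[22, 21, 21, 22, 20, 16, 18, 18, 17, 63, 110, 109, 99, 102, 102, 102, 103, 103, 95, 64, 64, 103]
[15, 17, 13, 7, 7, 11, 10, 11, 10, 101, 99, 100, 98, 101, 100, 103, 104, 104, 104, 144, 131, 107]
[8, 15, 9, 10, 13, 15, 6, 8, 10, 123, 123, 123, 126, 124, 124, 126, 127, 126, 125, 147, 125, 107]
tip 1 301.96949812807964 113.58471279053566 +30: (np.float64(302.0237112819966), np.float64(97.3600341522002))
[17, 17, 17, 15, 65, 64, 62, 64, 213, 47, 39, 41, 68, 74, 107, 98, 99, 99, 100, 113, 84, 89]
[30, 30, 25, 29, 30, 31, 27, 28, 220, 68, 38, 56, 80, 69, 126, 99, 100, 100, 85, 47, 91, 85]
[20, 19, 20, 28, 23, 20, 21, 16, 155, 76, 39, 43, 117, 70, 98, 100, 100, 100, 39, 99, 102, 82]
[[364, 152], [359, 149], [339, 155], [330, 171], [332, 173], [337, 172], [344, 160], [362, 155]]
(-1, -1, -1) [ 553. -151.  223.] [354.8 166.3] [355.7 216.8]
(-1, -1, 1) [ 529. -148.  262.] [364.  152.1] [355.7 224.7]
(-1, 1, -1) [567. -56. 223.] [330.7 174.6] [314.9 209.6]
(-1, 1, 1) [544. -53. 262.] [339.8 159.6] [313.3 217.2]
(1, -1, -1) [ 566. -153.  232.] [350.4 161.9] [357.  210.4]
(1, -1, 1) [ 543. -150.  271.] [359.4 147.7] [357.  218.1]
(1, 1, -1) [581. -58. 232.] [326.1 169.9] [316.  203.2]
(1, 1, 1) [557. -55. 271.] [335.  154.9] [314.4 210.6]
```

The grip centre is about (553,-103,247): its corners match the side view at (364,152), (339,155) and (332,173). The tips really sit about 38 mm above the reported TCP. I'm moving above the grip.

>>> servo_tool(
  steps=[
    {"claw": 65, "linear": [-35, 10, 0], "yaw": 0},
    {"claw": 65, "linear": [-35, 10, 0], "yaw": 0},
    {"claw": 65, "linear": [-35, 10, 0], "yaw": 0},
    {"claw": 65, "linear": [-35, 10, 0], "yaw": 0},
    {"claw": 65, "linear": [-36, 10, 0], "yaw": 0},
    {"claw": 65, "linear": [0, 0, 35], "yaw": 0},
    {"claw": 65, "linear": [0, 0, 35], "yaw": 0},
    {"claw": 65, "linear": [0, 0, 30], "yaw": 0},
    {"claw": 65, "linear": [0, 0, 0], "yaw": 0},
    {"claw": 65, "linear": [0, 0, 0], "yaw": 0},
    {"claw": 65, "linear": [0, 0, 0], "yaw": 0},
  ],
)

```text
clock: 10.93
eef_pos: [547.5, -101.8, 278.2]
ee_rot: [3.139, -0.001, 1.425]
force: [0.6, -0.3, 0.2]
width: 0.75
gripper_force: 0.0
```

Run:
```python
from h import *
s=snap('side');w=snap('wrist');st=get_state();p=st['eef_pos'];yw=st['ee_rot'][2];ty=np.array([np.sin(yw),-np.cos(yw),0]);print(p,st['ee_rot'],st['width'])
h=st['width']*87/2+7
for k in(-1,1):
    q=p+k*h*ty;print(k,'+38 side',proj(s,q+[0,0,38]),'inner',proj(s,p+k*(h-7)*ty+[0,0,38]), 'outer',proj(s,p+k*(h+8)*ty+[0,0,38]))
G=np.array([553,-103,247.]);print('G wrist, if cam true',proj(w,G),'if cam 38 higher',proj(w,G-[0,0,38]),'tcp',proj(w,p))
cv2.imwrite('pics/m5.png',np.hstack([cv2.resize(s['img'][60:210,250:430,::-1],(480,400)),cv2.resize(w['img'][170:370,240:400,::-1],(320,400))]))
```

```text
[ 547.87151095 -101.75459037  278.73225908] [ 3.13730136e+00 -9.15122923e-05  1.42453339e+00] 0.7497984462219465
-1 +38 side (np.float64(363.84211074700295), np.float64(133.84594351150992)) inner (np.float64(361.19049605064106), np.float64(133.40672420788047)) outer (np.float64(366.9002916488218), np.float64(134.35303600557663))
1 +38 side (np.float64(335.09505094861913), np.float64(129.10687769410708)) inner (np.float64(337.526603589872), np.float64(129.50579804930243)) outer (np.float64(332.3406719130059), np.float64(128.65542508354747))
G wrist, if cam true (np.float64(321.46281201535265), np.float64(212.6641844709771)) if cam 38 higher (np.float64(320.5901315863413), np.float64(201.39981447167327)) tcp (np.float64(315.4868502875291), np.float64(224.46528720842997))
```

View pics/m5.png

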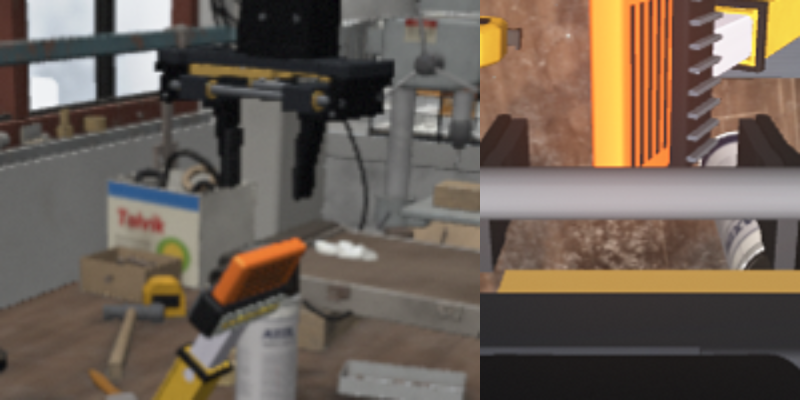

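The side crop shows the tips at (303,197) and (230,185), matching the 38 mm offset exactly. The wrist crop shows the orange bar between the fingers, centred to about 2 mm. I'm descending 71 mm and closing.

>>> servo_tool(
  steps=[
    {"claw": 65, "linear": [0, -2, 20], "yaw": 0},
    {"claw": 65, "linear": [0, 0, 20], "yaw": 0},
    {"claw": 65, "linear": [0, 0, 16], "yaw": 0},
    {"claw": 65, "linear": [0, 0, 15], "yaw": 0},
    {"claw": 65, "linear": [0, 0, 0], "yaw": 0},
    {"claw": 55, "linear": [0, 0, 0], "yaw": 0},
    {"claw": 46, "linear": [0, 0, 0], "yaw": 0},
    {"claw": 40, "linear": [0, 0, 0], "yaw": 0},
    {"claw": 40, "linear": [0, 0, 0], "yaw": 0},
  ],
)

```text
clock: 11.78
eef_pos: [545.2, -101.8, 206.6]
ee_rot: [3.139, 0.0, 1.424]
force: [-0.3, 0.4, -0.4]
width: 0.529
gripper_force: 0.0
```

>>> servo_tool(
  steps=[
    {"claw": 34, "linear": [0, 0, 0], "yaw": 0},
    {"claw": 30, "linear": [0, 0, 0], "yaw": 0},
    {"claw": 26, "linear": [0, 0, 0], "yaw": 0},
  ],
)

```text
clock: 12.03
eef_pos: [544.8, -101.9, 205.6]
ee_rot: [3.14, 0.0, 1.424]
force: [4.5, -0.1, -1.4]
width: 0.354
gripper_force: 2.1
```

>>> servo_tool(
  steps=[
    {"claw": 10, "linear": [0, 0, 0], "yaw": 0},
    {"claw": 5, "linear": [0, 0, 0], "yaw": 0},
    {"claw": 0, "linear": [0, 0, 0], "yaw": 0},
    {"claw": 0, "linear": [0, 0, 0], "yaw": 0},
  ],
)

```text
clock: 12.37
eef_pos: [545.0, -102.0, 205.5]
ee_rot: [3.14, -0.0, 1.424]
force: [1.1, 0.3, -0.0]
width: 0.332
gripper_force: 26.9
```

>>> servo_tool(
  steps=[
    {"claw": 0, "linear": [0, -1.05, -1.7], "yaw": 0},
    {"claw": 0, "linear": [0, -1.05, -1.7], "yaw": 0},
    {"claw": 0, "linear": [0, -1.05, -1.7], "yaw": 0},
    {"claw": 0, "linear": [0, -1.05, -1.7], "yaw": 0},
    {"claw": 0, "linear": [0, -1.05, -1.7], "yaw": 0},
  ],
)

```text
clock: 12.78
eef_pos: [540.3, -101.3, 213.3]
ee_rot: [3.139, -0.001, 1.424]
force: [5.4, -0.4, -7.4]
width: 0.327
gripper_force: 26.7
```

```bash
cat > o.py <<'E'
from h import *
s=snap('side');st=get_state();print(st['clock'],st['eef_pos'],st['force'],st['ft_torque'],st['width'])
hsv=cv2.cvtColor(s['img'],cv2.COLOR_RGB2HSV);m=cv2.inRange(hsv,(5,160,90),(17,255,255));m[:110]=0;m[185:]=0;m[:,:315]=0;m[:,400:]=0
yy,xx=np.nonzero(m);k=xx<345;print('left part',xx[k].mean(),yy[k].mean(),'lowest-left',xx.min(),yy.max(),len(xx))
E
python3 o.py
```

```text
12.8333 [ 539.98648184 -101.25614607  213.70892773] [ 4.20762516 -0.22215099 -4.9986683 ] [-0.25574304 -1.62972396 -0.01009798] 0.32903682098507464
left part 338.2739726027397 161.34931506849315 lowest-left 331 170 233
```

>>> servo_tool(
  steps=[
    {"claw": 0, "linear": [0, -1.05, -1.7], "yaw": 0},
    {"claw": 0, "linear": [0, -1.05, -1.7], "yaw": 0},
    {"claw": 0, "linear": [0, -1.05, -1.7], "yaw": 0},
    {"claw": 0, "linear": [0, -1.05, -1.7], "yaw": 0},
    {"claw": 0, "linear": [0, -1.05, -1.7], "yaw": 0},
  ],
)

```text
clock: 13.25
eef_pos: [534.8, -100.5, 222.2]
ee_rot: [3.139, -0.001, 1.424]
force: [7.3, -0.5, -10.1]
width: 0.332
gripper_force: 26.2
```

>>> servo_tool(
  steps=[
    {"claw": 0, "linear": [0, -1.05, -1.7], "yaw": 0},
    {"claw": 0, "linear": [0, -1.05, -1.7], "yaw": 0},
    {"claw": 0, "linear": [0, -1.05, -1.7], "yaw": 0},
  ],
)

```text
clock: 13.5
eef_pos: [533.6, -100.6, 225.5]
ee_rot: [3.135, -0.002, 1.424]
force: [17.5, -1.1, -21.5]
width: 0.31
gripper_force: 26.0
```

```bash
python3 o.py
```

```text
13.55 [ 533.58016639 -100.58836979  225.8125555 ] [ 13.26034036  -1.30161113 -19.11678239] [-0.37680877 -4.0136625  -0.04342521] 0.310271672329857
left part 339.650406504065 158.8617886178862 lowest-left 333 167 233
```

The axial force jumped from about 12 N to about 27 N with the motion stopped, so it is probably locked. I'll ease back and test with a slight push.

>>> servo_tool(
  steps=[
    {"claw": 0, "linear": [0, 1.05, 1.7], "yaw": 0},
    {"claw": 0, "linear": [0, 1.05, 1.7], "yaw": 0},
    {"claw": 0, "linear": [0, 0, 0], "yaw": 0},
  ],
)

```text
clock: 13.8
eef_pos: [534.1, -100.7, 224.5]
ee_rot: [3.139, 0.0, 1.424]
force: [4.8, -1.2, -2.0]
width: 0.308
gripper_force: 30.8
```

>>> servo_tool(
  steps=[
    {"claw": 0, "linear": [0, 1.05, 1.7], "yaw": 0},
    {"claw": 0, "linear": [0, 1.05, 1.7], "yaw": 0},
    {"claw": 0, "linear": [0, 0, 0], "yaw": 0},
  ],
)

```text
clock: 14.05
eef_pos: [535.9, -101.0, 221.6]
ee_rot: [3.139, 0.001, 1.424]
force: [2.4, -1.9, 4.9]
width: 0.308
gripper_force: 31.8
```

```bash
python3 o.py
python3 - <<'E'
from h import *
o=cv2.imread('pics/side0.png')[:,:,::-1];s=snap('side')['img']
# holes seen at side1 crop (363,283),(330,337),(298,385) /4 + (230,130)
for x,y in((363,283),(330,337),(298,385)):
    u,v=int(230+x/4),int(130+y/4);print(u,v,o[v-1:v+2,u-1:u+2].reshape(-1,3).mean(0).round(),s[v-1:v+2,u-1:u+2].reshape(-1,3).mean(0).round(), np.abs(o[v-4:v+5,u-4:u+5].astype(int)-s[v-4:v+5,u-4:u+5]).max(2).mean().round(1))
E
```

```text
14.1 [ 535.85234178 -100.99370333  221.54145922] [ 1.73750123 -2.05044969  5.49311831] [-0.72214945 -1.55523368  0.01272452] 0.3117715492288534
left part 339.3037037037037 159.67407407407407 lowest-left 333 168 233
320 200 [164. 158. 160.] [163. 158. 159.] 1.8
312 214 [167. 160. 156.] [157. 131.  79.] 16.7
304 226 [103.  96.  78.] [103.  96.  78.] 1.5
```

The middle hole turned from grey to brass (157,131,79), so the button is through at 0.05 and locked. I'm releasing and backing off upward.

>>> servo_tool(
  steps=[
    {"claw": 0, "linear": [0, -1, -1.5], "yaw": 0},
    {"claw": 40, "linear": [0, 0, 0], "yaw": 0},
    {"claw": 55, "linear": [0, 0, 0], "yaw": 0},
    {"claw": 65, "linear": [0, 0, 0], "yaw": 0},
    {"claw": 65, "linear": [0, 0, 0], "yaw": 0},
    {"claw": 65, "linear": [0, 0, -10], "yaw": 0},
    {"claw": 65, "linear": [0, 0, -25], "yaw": 0},
    {"claw": 65, "linear": [0, 0, -35], "yaw": 0},
    {"claw": 65, "linear": [0, 0, -35], "yaw": 0},
    {"claw": 65, "linear": [0, 0, -35], "yaw": 0},
    {"claw": 65, "linear": [0, 0, 0], "yaw": 0},
    {"claw": 65, "linear": [0, 0, 0], "yaw": 0},
  ],
)

```text
clock: 15.15
eef_pos: [534.3, -99.5, 364.1]
ee_rot: [3.139, 0.0, 1.425]
force: [0.4, -0.5, -1.1]
width: 0.743
gripper_force: 0.0
```

```bash
python3 o.py; python3 s.py
python3 - <<'E'
from h import *
o=cv2.imread('pics/side0.png')[:,:,::-1];s=snap('side')['img']
u,v=312,214;print(s[v-1:v+2,u-1:u+2].reshape(-1,3).mean(0))
d=np.abs(o.astype(int)-s).max(2)
for n,(x0,y0,x1,y1) in dict(can=(338,188,362,232),tin=(368,216,392,244),tape=(380,243,418,277)).items(): print(n,d[y0:y1,x0:x1].mean().round(1))
E
```

```text
15.2 [533.40859269 -99.8831758  362.29768803] [-0.00883836 -0.3437656  -0.5666579 ] [-0.00442342 -0.04994784  0.01899417] 0.7467268380026195
left part 339.26984126984127 159.73809523809524 lowest-left 333 168 273
R 100.20893499823705 ang -1.9813098680654297 [-3.14105568e+00  3.56129967e-04  1.42467351e+00] [533.40859269 -99.8831758  362.29768803] j [ 0.9   0.27 -0.99  1.54  0.23  1.46 -0.25] [-0.00883836 -0.3437656  -0.5666579 ]
red 318.268156424581 261 284 179
[515.46611532  80.29019709  25.        ] 2.3065007668754074
[155.11111111 130.22222222  79.77777778]
can 3.1
tin 2.8
tape 2.1
```

Foot out, button through and bystanders unmoved; handing in.

```bash
python3 -c "from plant import sign_off; print(sign_off())"
```

```text
the job is handed in; nothing more can be done
None
```

The job is handed in at about 15 s: the foot is fully out (read at about 2.3 rad), the button is through the next hole (0.05) and locked, the gripper is clear, and the can, tin and tape measure are where they stood.

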